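Gauge the worn whetstone at the market stall

ROBOT

A 6-joint arm with a two-finger parallel gripper is mounted at the origin on the work surface. World frame = base frame: x ahead of the robot, y to its left, z up, the work surface at z = 0. Lengths are in m, angles in rad, forces in N, time in s.
With the tool pointing down it reaches from about 0.275 to 0.975 m from the base axis. Payload 8.4 kg.
Tool frame: the origin (TCP) lies between the finger pads; the fingertips stand 11 mm ahead of it and the grasp point (between the pads) lies 8 mm behind it; y points along the fingers, z is the direction in which the jaws open and shut, and the axes are right-handed (so a half turn about y gives the same grasp; the last joint's range is limited). The gripper opens to 92 mm and grips with 3 to 60 N. Pads are 20 mm wide; open, the fingers measure 128 mm over their backs; the gripper's body (75 mm by 189 mm) begins 69 mm behind the grasp point.
Start: joints at [-1.324, 0.353, 1.633, -0, 1.155, -0.002], TCP at [0.154, -0.606, 0.226] pointing down, gripper open.
Joint ranges: [-2.63, 2.63], [-0.92, 2.1], [0.06, 2.66], [-1.3, 4.44], [0, 2.69], [-3.02, 3.02]. Speed limits (rad/s): [2.22, 2.22, 2.79, 3.14, 3.14, 3.14].

INTERFACE

Orientations are given as a unit quaternion [x, y, z, w].
In Python, from station import ctrl gives the robot as it stands.
- The arm moves only by the tool send_rows, never from a script. Its argument "motion" is a list of rows, each a list of 2 entries, a list of its own where there are three numbers: the shift along the tool's x, y, z in cm, then the turn about the tool's y in degrees. In form: [[[dx, dy, dz], spin], ...]. A call has 1 to 20 rows; each row is the pose to reach, as a shift and turn from the pose measured when the call began, along the tool's axes at that moment; what a row does not reach only later rows make up. A row lasts 1/12 s, in which the tool goes at most 41.7 mm and 7.16 degrees, less where a joint would pass 70% of its speed; a pose out of reach is approached as far as the arm can. A call with a gripper value outside its range is refused whole. "claw" is the finger opening in cm, from 0 to 9.19, set as the call begins (left out, the last holds). The fingers move at their own pace and stop on an object; "squeeze" is the grip in N (left out, the last holds). Time passes only in rows, so rows that repeat a pose let the fingers close. It gives the time, the measured TCP pose, the force and the opening at its end, in the units of the state.
- ctrl.sense(): the state, without advancing time (a new reading comes with each control period).
- ctrl.capture(name): name is "scene" or "top" or "wrist"; returns a dict with "image" (384x512x3 uint8, blue, green, red), "K" (3x3 intrinsics, pixels), "dist_coeffs" ([k1, k2, p1, p2, k3] as OpenCV has them; the pictures are not rectified), "camera_from_world" (4x4, takes a point from world to camera coordinates). Camera axes: x right, y up, looking along -z (the intrinsics and any distortion apply to the point x, -y, -z); pixel columns grow to the right and rows downward; lengths in m; the calibration is good to about 2 mm. A picture is of the moment at which its call begins. There is no depth.
- ctrl.finish_job(): hands the job in, once; it reports no verdict.
The state is a dict: "t": time; "joint_pos": joint angles; "dq": joint speeds; "tau": joint torques, N m; "ee_pos": TCP position; "ee_rot": TCP orientation; "ft_force": force on the tool from outside, world axes, zero at the start; "moment": the same for the moment, N m; "grip_width": finger opening in m.
Only numpy, scipy, OpenCV 4.12 (cv2) and the standard library are available. Lean on these libraries where they do the work, as an engineer would, in place of code of your own. Each camera call takes 0.05 s, during which the arm holds its last target.

TASK

A buyer wants to see how much is left of the longest whetstone, the one worn hollow. Lay it flat in the middle of the granite plate, along the plate's length and hollow side up, then stand the bridge gauge astride it, both feet flat on the plate and the sprung foot on the middle of the hollow, and leave it standing there with its reading. Set both down without dropping them, do not ram the gauge into the stone, and leave the other goods alone.

Things in the scene. Friction and masses are not known exactly. Their poses are not given: they have to be found in the camera images.
- plate: fixed dark speckled granite plate, 300 long (its x) x 220 wide (its y) x 20 mm thick, lying on the table; origin: centre of its underside (on the table), z up
- plate_top (a point): centre of the plate's top face, 20 mm above the table
- stone_long: the longest whetstone: loose two-layer bar (dark grey below, buff above), 205 long (its x) x 50 wide (its y) mm, 0.35 to 0.7 kg; its top is worn into a shallow lengthwise hollow: 28 mm thick at both ends, 21 mm in the middle (flat over the middle 30 mm). Starts on the table, hollow up. Origin: centre of its underside, z up. Grip it across its width at mid-length
- stone_hollow (a point): the middle of the hollow on top of the longest stone, 21 mm above its underside
- gauge: loose bridge height gauge, 0.46 kg, 135 mm high, starts standing on the table: aluminium arch 116 mm wide (its y) on two feet (46 in x, 16 in y), 84 mm free between the legs, arch underside 56 and top 72 mm above the soles; on it a dark upright housing 28 (x) x 46 (y) mm, up to 135 mm high, to hold it by; scale on its +x face. Origin: midway between the feet at sole level, z up
- gauge_grip (a point): point on the gauge's axis in the middle of the part of the housing to grip, 112 mm above the soles
- gauge_slide (a joint): height in m of the sprung foot above the gauge's soles: 0 = level with them (as it starts), grows as a part pushes the foot up, at most 0.045; a light spring (0.6 N at 0, 20 N/m) and the 40 g slide press it down, less than the gauge's weight, so the gauge stands by itself. Both feet on the plate and the foot in the middle of the hollow: 0.021
- gauge_tip (a point): centre of the underside of the sprung foot (steel disc of 18 mm diameter on a 10 mm rod), on the gauge's axis
- stone_mid: bystander: shorter, flat whetstone 150 x 50 x 27 mm of the same look; origin under its centre
- stone_small: bystander: small flat whetstone 100 x 40 x 18 mm of the same look; origin under its centre
- tape_roll: bystander: roll of parcel tape, 100 mm diameter, 48 mm high, lying flat; origin under its centre
- cup: bystander: white china cup, 80 mm diameter, 70 mm high; origin under its centre
- jar: bystander: glass jar with a steel lid, 68 mm diameter, 85 mm high; origin under its centre
- padlock: bystander: large brass padlock lying flat, body 60 x 50 x 26 mm, shackle to its +x; origin under the middle of its body
- block_plane: bystander: small block plane of steel and wood, 135 x 44 x 50 mm, sole down; origin under its centre
Not all that is in view belongs to the job. Leave any red look-alike of the stone_long alone. Of the things shaped like the gauge, the aluminium one is meant.

How it is judged:
On the way, in this order (a step that is already met when the one before it is completed fails the run):
1. the longest stone lies flat, hollow up, in the middle of the granite plate, along it, let go (horizontal distance between stone_long and plate below 0.04 m and z of stone_long in the frame of plate between 0.017 and 0.0225 m and angle between stone_long's own z axis and vertical below 0.03 rad and angle between the x axis of stone_long and the x axis of plate, either way round below 0.35 rad and contact force between the fingers and stone_long below 0.05 N), for 0.2 s.
2. the gauge stands astride the stone with both feet on the plate, its foot in the middle of the hollow (z of gauge in the frame of plate between 0.017 and 0.0225 m and angle between gauge's own z axis and vertical below 0.03 rad and horizontal distance between gauge_tip and stone_hollow below 0.015 m and value of joint gauge_slide between 0.0192 and 0.0228 m and contact force between the fingers and gauge below 0.05 N), for 0.2 s.
At the end, for the whole second after the job is handed in: The longest stone lies flat on the plate, hollow up, within 40 mm of its centre and 0.35 rad of its length; the gauge stands upright (0.03 rad), soles on the plate, foot within 15 mm of the middle of the hollow, reading 19.2 to 22.8 mm; both let go and at rest (horizontal distance between stone_long and plate below 0.04 m and z of stone_long in the frame of plate between 0.017 and 0.0225 m and angle between each of stone_long, gauge's own z axis and vertical below 0.03 rad and angle between the x axis of stone_long and the x axis of plate, either way round below 0.35 rad and z of gauge in the frame of plate between 0.017 and 0.0225 m and horizontal distance between gauge_tip and stone_hollow below 0.015 m and value of joint gauge_slide between 0.0192 and 0.0228 m and linear speed of each of gauge, stone_long below 0.02 m/s); the robot touches nothing.
It fails at once if the stone was let go more than 15 mm above the plate (z of stone_long in the frame of plate above 0.035 m and contact force between the fingers and stone_long below 0.01 N).
It fails at once if the gauge was let go more than 15 mm above the plate (z of gauge in the frame of plate above 0.035 m and contact force between the fingers and gauge below 0.01 N).
It fails at once if the gauge was knocked over (angle between gauge's own z axis and vertical above 0.6 rad).
It fails at once if the gauge was rammed into the stone (over 15 N) (contact force between gauge and stone_long above 15 N).
It fails at once if one of the other goods was shifted by more than 30 mm (distance of any of stone_mid, stone_small, tape_roll, cup, jar, padlock, block_plane from where it was at the start of the episode above 0.03 m).
It also fails if it takes over 64 s, if anything falls off the work surface, if the arm or the gripper's body presses on something with over 40 N, if the wrist force passes 120 N, or if a joint passes its speed limit or range.

## Working session

There is one attempt and no reset: what is moved stays moved. The work goes in short steps, Python scripts to look and compute and a tool call to move; the robot and the scene stay as the last step left them, time stands still between calls to the robot, and variables do not carry over. Pictures are saved under pics/ and viewed, and the job is handed in when it is done.

Besides the shell and the picture viewer there is one more tool, called after "Emit:" as name([rows], argument=value, ...), one row to a line, values as JSON. send_rows: Moves the arm, as the interface text tells. Its arguments: {"type":"object","properties":{"motion":{"type":"array"},"claw":{"type":"number"},"squeeze":{"type":"number"}},"required":["motion"]}

```bash
mkdir -p pics; ls
python3 - <<'E'
from station import ctrl
import cv2
s=ctrl.sense(); print({k:s[k] for k in('t','ee_pos','ee_rot','grip_width')})
for n in('scene','top','wrist'):
    c=ctrl.capture(n); cv2.imwrite(f'pics/{n}0.png',c['image']); print(n,c['K'],c['dist_coeffs'],c['camera_from_world'])
E
```

```text
pics
{'t': 0.0, 'ee_pos': array([ 0.15378297, -0.60530622,  0.22487651]), 'ee_rot': array([-0.0877766 ,  0.70211025, -0.70117746,  0.08767347]), 'grip_width': 0.09178685387825239}
scene [[484.42245577   0.         251.74543967]
 [  0.         484.42245577 192.81587679]
 [  0.           0.           1.        ]] [-0.14285954  0.          0.          0.          0.        ] [[-0.16070172  0.98683621 -0.01814556  0.08791821]
 [-0.72362052 -0.10529572  0.68211887  0.29150157]
 [ 0.67122895  0.12274818  0.73101613 -2.06663185]
 [ 0.          0.          0.          1.        ]]
top [[459.75218053   0.         257.49137686]
 [  0.         459.75218053 192.10130102]
 [  0.           0.           1.        ]] [-0.11131686  0.          0.          0.          0.        ] [[ 2.76529280e-02 -9.99608873e-01  4.17326546e-03  3.66005893e-04]
 [ 9.90935219e-01  2.79615573e-02  1.31398412e-01 -5.39254084e-01]
 [-1.31463709e-01  5.01884906e-04  9.91320857e-01 -1.39120078e+00]
 [ 0.00000000e+00  0.00000000e+00  0.00000000e+00  1.00000000e+00]]
wrist [[289.59130121   0.         256.03394216]
 [  0.         289.59130121 193.10618511]
 [  0.           0.           1.        ]] [-0.0033159  0.         0.         0.         0.       ] [[ 0.24672938 -0.96908318 -0.0015526  -0.62414837]
 [ 0.93936834  0.23955705 -0.24535596  0.02779924]
 [ 0.23814227  0.05907806  0.96943181 -0.3902335 ]
 [ 0.          0.          0.          1.        ]]
```

View pics/scene0.png

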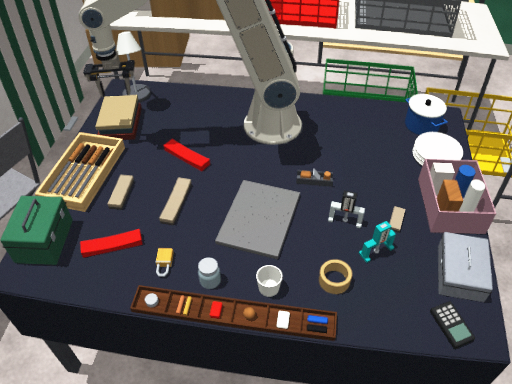

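View pics/top0.png

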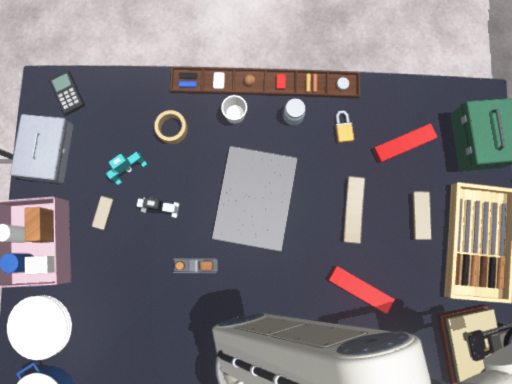

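View pics/wrist0.png

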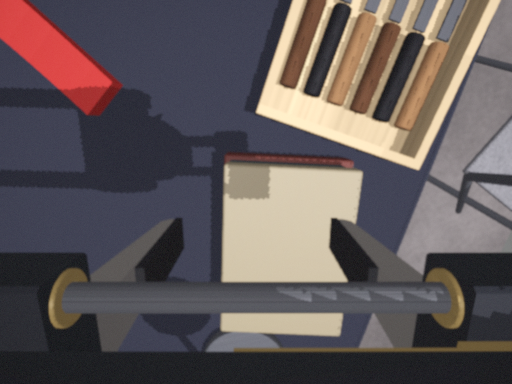

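The top view shows these candidates:
- **Stones:** two red bars at (405,142) and (361,289), and buff bars at (354,210), (422,215) and (103,212). The one at (354,210) is the longest buff bar, so it fits stone_long.
- **Gauges:** an aluminium one at (158,207) and a teal one at (126,166). The aluminium one fits.

I'll confirm both in enlarged crops.

Run:
```python
import cv2,numpy as np
t=cv2.imread('pics/top0.png'); s=cv2.imread('pics/scene0.png')
r=lambda im,x,y,w,h,W,H:cv2.resize(im[y:y+h,x:x+w],(W,H),interpolation=cv2.INTER_CUBIC)
a=r(t,330,165,60,90,400,600); b=r(t,125,185,65,45,400,277)
c=r(s,320,185,50,45,400,323)
cv2.imwrite('pics/crop1.png',np.hstack([a,np.vstack([b,c])]))
cv2.imwrite('pics/crop2.png',r(t,205,135,100,125,480,600))
cv2.imwrite('pics/crop3.png',r(s,150,170,50,60,500,600))
```

```text
(no output)
```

View pics/crop1.png

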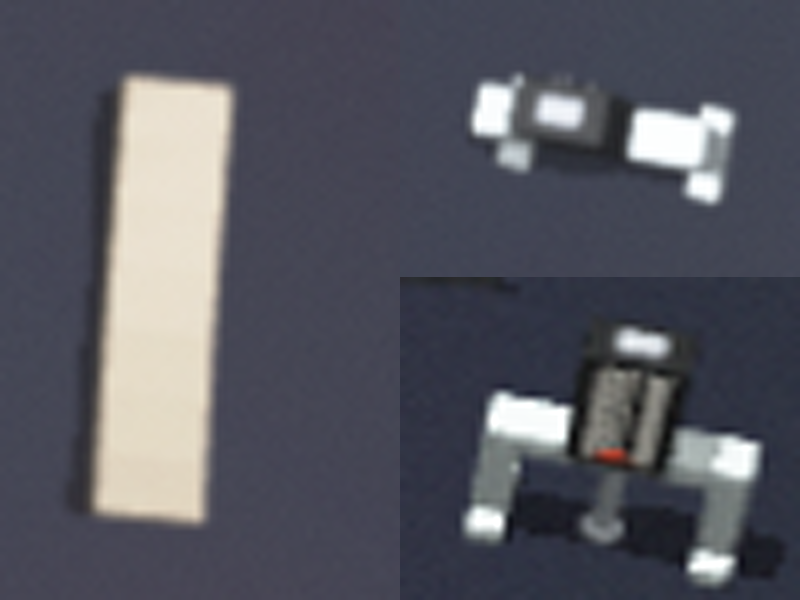

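View pics/crop2.png

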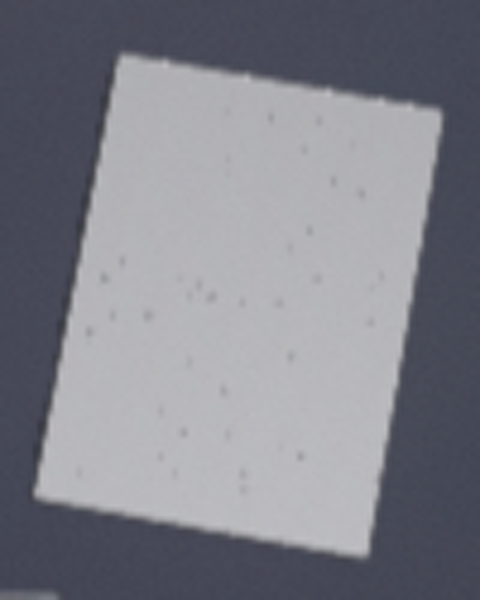

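View pics/crop3.png

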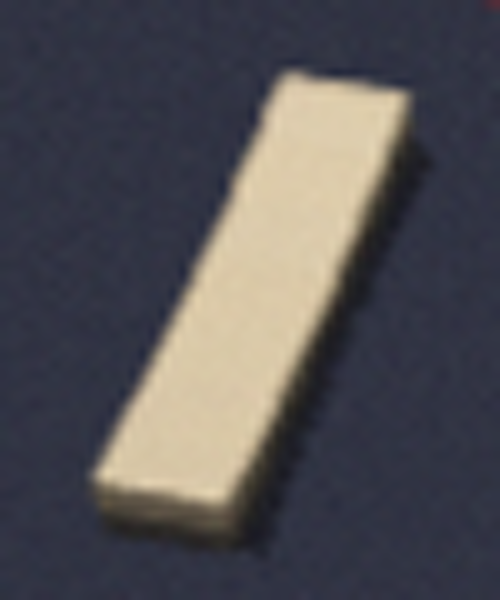

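The crops confirm both: the long buff bar with no red on it, and the aluminium gauge with its dark housing. Next I'll compute poses from the corners I read.

```bash
cat > h.py <<'E'
import numpy as np,cv2,pickle
from scipy.spatial.transform import Rotation as R
from station import ctrl
def snap(n,f=None):
    c=ctrl.capture(n)
    if f: cv2.imwrite(f,c['image'])
    return c
def p2w(c,uv,z):
    K=np.array(c['K']);D=np.array(c['dist_coeffs']);T=np.array(c['camera_from_world'])
    uv=np.atleast_2d(np.array(uv,float)); n=cv2.undistortPoints(uv[:,None],K,D)[:,0]
    d=np.c_[n[:,0],-n[:,1],-np.ones(len(n))]@T[:3,:3]; o=-T[:3,:3].T@T[:3,3]
    z=np.broadcast_to(z,len(d)); return o+d*((z-o[2])/d[:,2])[:,None]
def w2p(c,P):
    K=np.array(c['K']);D=np.array(c['dist_coeffs']);T=np.array(c['camera_from_world'])
    q=np.atleast_2d(P)@T[:3,:3].T+T[:3,3]; q=q*[1,-1,-1]
    return cv2.projectPoints(q,np.zeros(3),np.zeros(3),K,D)[0][:,0]
def uncrop(P,x,y,s): return (np.array(P,float)+.5)/s-.5+[x,y]
def st():
    s=ctrl.sense(); Rm=R.from_quat(s['ee_rot']).as_matrix()
    print('t',round(s['t'],2),'tcp',s['ee_pos'].round(4),'x',Rm[:,0].round(3),'y',Rm[:,1].round(3),'z',Rm[:,2].round(3),'F',np.round(s['ft_force'],1),'w',round(s['grip_width'],4),'q',np.round(s['joint_pos'],2))
    return s,Rm
def shift(target,zdir=None):
    s,Rm=st(); d=Rm.T@(np.array(target)-s['ee_pos'])*100
    print('shift cm',d.round(2))
    if zdir is not None:
        # angle about tool y that takes z to +-zdir
        v=Rm.T@np.array([*zdir,0]); a=np.degrees(np.arctan2(v[0],v[2]))
        print('spin',round((a+90)%180-90,2))
def rep(n,c):
    print(n,c.round(4).tolist())
E
python3 - <<'E'
from h import *
c=snap('top'); cs=snap('scene')
st=uncrop([(126,75),(233,87),(205,523),(92,515)],330,165,400/60)
P=p2w(c,st,.028); print('stone',P.round(3),P.mean(0),np.linalg.norm(P-np.roll(P,-1,0),axis=1))
st2=uncrop([(285,72),(410,92),(235,505),(95,480)],150,170,10)
P=p2w(cs,st2,.028); print('stone s',P.round(3),P.mean(0),np.linalg.norm(P-np.roll(P,-1,0),axis=1))
pl=uncrop([(119,53),(442,110),(368,556),(36,496)],205,135,4.8)
P=p2w(c,pl,.02);print('plate',P.round(3),P.mean(0),np.linalg.norm(P-np.roll(P,-1,0),axis=1),P[0]-P[3],P[1]-P[2])
tip=uncrop([(202,527-277)],320,185,8);print('tip',p2w(cs,tip,.004))
arch=uncrop([(90,395-277),(360,440-277)],320,185,8);print(p2w(cs,arch,.072))
hs=uncrop([(120,85),(212,92),(206,140),(112,133)],125,185,400/65);P=p2w(c,hs,.135);print('hous',P,P.mean(0))
E
```

```text
stone [[ 0.6   -0.27   0.028]
 [ 0.596 -0.321  0.028]
 [ 0.39  -0.308  0.028]
 [ 0.392 -0.255  0.028]] [ 0.49444069 -0.28820689  0.028     ] [0.05134234 0.20618546 0.05310356 0.20802814]
stone s [[ 0.39  -0.307  0.028]
 [ 0.394 -0.257  0.028]
 [ 0.599 -0.268  0.028]
 [ 0.595 -0.32   0.028]] [ 0.49459655 -0.28817117  0.028     ] [0.0498759  0.2056991  0.05222532 0.20582051]
plate [[ 0.688  0.109  0.02 ]
 [ 0.655 -0.106  0.02 ]
 [ 0.361 -0.063  0.02 ]
 [ 0.394  0.152  0.02 ]] [0.5245156  0.02303133 0.02      ] [0.21732455 0.29716645 0.21776129 0.29715228] [ 0.29399279 -0.04321709  0.        ] [ 0.29407001 -0.04278706  0.        ]
tip [[0.47236277 0.32213874 0.004     ]]
[[0.46322241 0.26503857 0.072     ]
 [0.47267743 0.38169588 0.072     ]]
hous [[0.4982011  0.34338183 0.135     ]
 [0.49615628 0.2994582  0.135     ]
 [0.4734431  0.30105791 0.135     ]
 [0.47541187 0.34584804 0.135     ]] [0.48580309 0.3224365  0.135     ]
```

Run:
```python
from h import *
yaw=-.066
shift([.4945,-.2882,.14],[-np.sin(yaw),np.cos(yaw)])
```

```text
t 0.25 tcp [ 0.1538 -0.6056  0.2252] x [-0.969 -0.246 -0.   ] y [-0.     0.001 -1.   ] z [ 0.246 -0.969 -0.001] F [ 0.3  0.2 -0.4] w 0.092 q [-1.32  0.35  1.63  0.    1.16 -0.  ]
shift cm [-40.83   8.54 -22.37]
spin 18.04
```

Emit:
send_rows([
  [[-40.8,2,-22.4],18],
  [[-40.8,2,-22.4],18],
  [[-40.8,2,-22.4],18],
  [[-40.8,2,-22.4],18],
  [[-40.8,2,-22.4],18],
  [[-40.8,2,-22.4],18],
  [[-40.8,2,-22.4],18],
  [[-40.8,2,-22.4],18],
  [[-40.8,2,-22.4],18],
  [[-40.8,2,-22.4],18],
  [[-40.8,4,-22.4],18],
  [[-40.8,6,-22.4],18],
  [[-40.8,6,-22.4],18],
  [[-40.8,6,-22.4],18],
], claw=9.19)

```text
t: 1.42
ee_pos: [0.4935, -0.2869, 0.1643]
ee_rot: [0.021, 0.707, -0.706, -0.023]
ft_force: [-0.2, -0.2, 0.1]
grip_width: 0.0919
```

Run:
```python
from h import *
yaw=-.066
shift([.4945,-.2882,.016],[-np.sin(yaw),np.cos(yaw)])
c=snap('wrist','pics/w1.png')
C=np.array([[-.1025,.025],[.1025,.025],[.1025,-.025],[-.1025,-.025]])
rot=np.array([[np.cos(yaw),-np.sin(yaw)],[np.sin(yaw),np.cos(yaw)]])
P=np.c_[C@rot.T+[.4945,-.2882],np.full(4,.028)]
print(w2p(c,P).round(1))
```

```text
t 1.42 tcp [ 0.4935 -0.2869  0.1643] x [-0.998  0.063  0.003] y [-0.003  0.002 -1.   ] z [-0.063 -0.998 -0.002] F [-0.2 -0.2  0.1] w 0.0919 q [-0.53  0.34  1.81  0.    1.    1.1 ]
shift cm [-0.16 14.83  0.15]
spin 0.15
[[235.2 274.3]
 [232.1  82.1]
 [284.2  82.3]
 [279.3 274.5]]
```

View pics/w1.png

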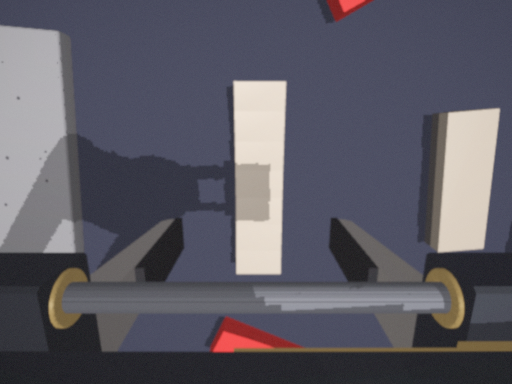

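The wrist view shows the stone at corners (234,82), (285,82), (281,274) and (236,274), within about 1 px of my prediction. I'll descend and grip.

Emit:
send_rows([
  [[-0.1,4,0.1],0],
  [[-0.1,8,0.1],0],
  [[-0.1,11,0.1],0],
  [[-0.1,13,0.1],0],
  [[-0.1,14.2,0.1],0],
  [[-0.1,14.8,0.1],0],
  [[-0.1,14.8,0.1],0],
  [[-0.1,14.8,0.1],0],
])

```text
t: 2.13
ee_pos: [0.4949, -0.29, 0.0187]
ee_rot: [-0.023, -0.707, 0.707, 0.023]
ft_force: [-0.3, 0.7, 0.2]
grip_width: 0.0922
```

Emit:
send_rows([
  [[0,0,0],0],
  [[0,0,0],0],
  [[0,0,0],0],
  [[0,0,0],0],
  [[0,0,0],0],
  [[0,0,0],0],
  [[0,0,0],0],
  [[0,0,0],0],
], claw=4, squeeze=40)

```text
t: 2.8
ee_pos: [0.495, -0.2899, 0.0188]
ee_rot: [0.023, 0.707, -0.707, -0.023]
ft_force: [0.2, 0.8, 2.8]
grip_width: 0.0498
```

Emit:
send_rows([
  [[0,-1,0],0],
  [[0,-3,0],0],
  [[0,-6,0],0],
  [[0,-8,0],0],
  [[0,-8,0],0],
  [[0,-8,0],0],
])

```text
t: 3.3
ee_pos: [0.4953, -0.2901, 0.0994]
ee_rot: [-0.024, -0.706, 0.707, 0.023]
ft_force: [0.1, 1.1, -6.0]
grip_width: 0.0492
```

Run:
```python
from h import *
yaw=-.1455
shift([.5245,.023,.1],[-np.sin(yaw),np.cos(yaw)])
c=snap('wrist','pics/w2.png')
```

```text
t 3.3 tcp [ 0.4953 -0.2901  0.0994] x [-0.998  0.065 -0.002] y [ 0.002 -0.001 -1.   ] z [-0.065 -0.998  0.001] F [ 0.1  1.1 -6. ] w 0.0492 q [-0.53  0.42  1.85  0.    0.87  1.1 ]
shift cm [ -0.87  -0.08 -31.43]
spin 4.59
```

View pics/w2.png

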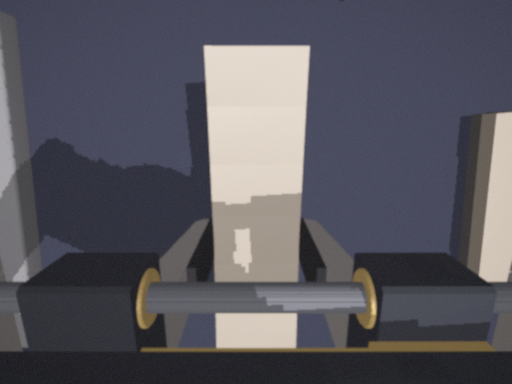

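The stone is held level and square between the fingers. Now I'll carry it over the plate.

Emit:
send_rows([
  [[-0.1,0,-1],0.4],
  [[-0.1,0,-3.5],0.8],
  [[-0.2,0,-7],1.2],
  [[-0.3,0,-10.5],1.6],
  [[-0.4,0,-14],2],
  [[-0.5,0,-17.5],2.5],
  [[-0.6,0,-21],3],
  [[-0.7,0,-24.5],3.5],
  [[-0.8,0,-28],4.2],
  [[-0.9,0,-30.5],4.6],
  [[-0.9,0,-31.4],4.6],
  [[-0.9,0,-31.4],4.6],
  [[-0.9,0,-31.4],4.6],
])

```text
t: 4.43
ee_pos: [0.5228, 0.0235, 0.0971]
ee_rot: [-0.05, -0.705, 0.705, 0.052]
ft_force: [-1.0, -0.7, -5.7]
grip_width: 0.0496
```

Run:
```python
from h import *
yaw=-.1455
shift([.5245,.023,.0388],[-np.sin(yaw),np.cos(yaw)])
```

```text
t 4.43 tcp [0.5228 0.0235 0.0971] x [-0.99   0.144  0.003] y [-0.003  0.    -1.   ] z [-0.144 -0.99   0.   ] F [-1.  -0.7 -5.7] w 0.0496 q [0.04 0.36 1.96 0.   0.82 1.76]
shift cm [-0.19  5.83  0.03]
spin 0.08
```

Emit:
send_rows([
  [[-0.2,1.5,0],0],
  [[-0.2,3.3,0],0],
  [[-0.2,4.6,0],0],
  [[-0.2,5.2,0],0],
  [[-0.2,5.5,0],0],
  [[-0.2,5.7,0],0],
  [[-0.2,5.8,0],0],
  [[-0.2,5.8,0],0],
  [[-0.2,5.8,0],0],
])

```text
t: 5.18
ee_pos: [0.525, 0.0232, 0.0397]
ee_rot: [-0.05, -0.705, 0.705, 0.052]
ft_force: [0.5, -0.4, -5.3]
grip_width: 0.0496
```

Still carrying about 5 N, so it hasn't touched down. I'll lower further in small steps.

Emit:
send_rows([
  [[0,0.1,0],0],
  [[0,0.2,0],0],
  [[0,0.2,0],0],
  [[0,0.2,0],0],
])

```text
t: 5.52
ee_pos: [0.5256, 0.0232, 0.0388]
ee_rot: [0.051, 0.705, -0.705, -0.051]
ft_force: [-2.5, -0.3, 6.3]
grip_width: 0.0497
```

Touched down: the force flipped to +6 N. Releasing.

Emit:
send_rows([
  [[0,0,0],0],
  [[0,0,0],0],
  [[0,0,0],0],
  [[0,0,0],0],
  [[0,0,0],0],
  [[0,0,0],0],
], claw=9.19)

```text
t: 6.02
ee_pos: [0.5256, 0.0232, 0.0387]
ee_rot: [0.051, 0.705, -0.705, -0.051]
ft_force: [-0.7, 0.2, -0.5]
grip_width: 0.0876
```

Emit:
send_rows([
  [[0,-2,0],0],
  [[0,-6,0],0],
  [[0,-10,0],0],
  [[0,-14,0],0],
  [[0,-18,0],0],
  [[0,-20,0],0],
  [[0,-20,0],0],
  [[0,-20,0],0],
])

```text
t: 6.68
ee_pos: [0.5263, 0.0232, 0.2397]
ee_rot: [0.052, 0.705, -0.705, -0.05]
ft_force: [0.4, -0.0, 0.2]
grip_width: 0.0921
```

Run:
```python
from h import *
c=snap('wrist','pics/w3.png')
yaw=-.081
shift([.473,.322,.22],[-np.sin(yaw),np.cos(yaw)])
```

```text
t 6.73 tcp [0.5254 0.0232 0.2382] x [-0.99   0.143  0.001] y [-0.001  0.    -1.   ] z [-0.143 -0.99   0.   ] F [-0.4 -0.4 -0. ] w 0.0917 q [0.04 0.19 1.83 0.   1.13 1.76]
shift cm [  9.47   1.83 -28.82]
spin -3.61
```

View pics/w3.png

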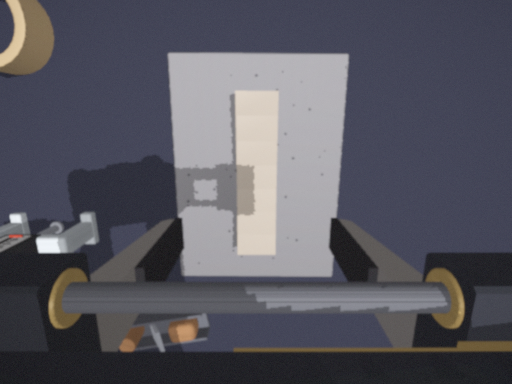

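The stone lies along the plate: stone corners (236,91), (278,92), (276,256), (237,255), and plate corners (170,55), (347,55), (334,277), (182,277). I'll measure that and move over to view the gauge.

Run:
```python
from h import *
c=snap('wrist')
P=p2w(c,[(236,91),(278,92),(276,256),(237,255)],.048);print(P.mean(0),P[0]-P[3],P[1]-P[2])
P=p2w(c,[(170,55),(347,55),(334,277),(182,277)],.02);print(P.mean(0),P[0]-P[3],P[1]-P[2])
```

```text
[0.52320467 0.02285754 0.048     ] [ 0.2020454  -0.03137156  0.        ] [ 0.20288016 -0.02810781  0.        ]
[0.52094883 0.021114   0.02      ] [ 0.29304858 -0.04662246  0.        ] [ 0.29426864 -0.03842921  0.        ]
```

Emit:
send_rows([
  [[1,-2,-2.5],-0.5],
  [[2,-4,-6],-1],
  [[3.5,-5,-10],-1.5],
  [[4.5,-6,-14],-2],
  [[6,-6,-18],-2.5],
  [[7.5,-6,-22],-3],
  [[9,-6,-26],-3.6],
  [[9.5,-6,-28.8],-3.6],
  [[9.5,-6,-28.8],-3.6],
  [[9.5,-6,-28.8],-3.6],
  [[9.5,-6,-28.8],-3.6],
])

```text
t: 7.7
ee_pos: [0.4717, 0.3211, 0.2956]
ee_rot: [-0.027, -0.706, 0.707, 0.03]
ft_force: [-0.0, -0.1, 0.4]
grip_width: 0.0922
```

Run:
```python
from h import *
st()
c=snap('wrist','pics/w4.png')
pickle.dump(c,open('w4.pkl','wb'))
```

```text
t 7.7 tcp [0.4717 0.3211 0.2956] x [-0.997  0.08   0.005] y [-0.005 -0.002 -1.   ] z [-0.08  -0.997  0.003] F [-0.  -0.1  0.4] w 0.0922 q [0.59 0.21 1.67 0.   1.27 2.25]
```

View pics/w4.png

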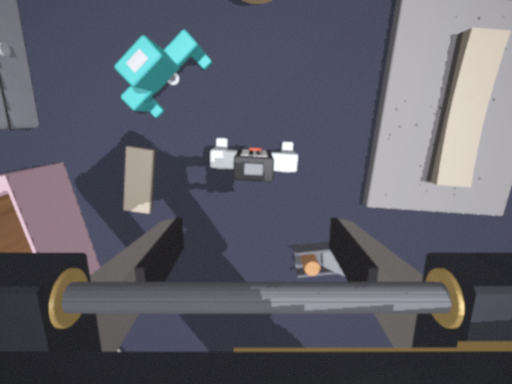

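```bash
cat >> h.py <<'E'
def gover(c,x,y,yaw,z0,box,f,s=7):
    rot=np.array([[np.cos(yaw),-np.sin(yaw)],[np.sin(yaw),np.cos(yaw)]])
    im=c['image']; bx,by,w,hh=box
    o=cv2.resize(im[by:by+hh,bx:bx+w],None,fx=s,fy=s,interpolation=cv2.INTER_CUBIC)
    def poly(hx,hy,z,col,cx=0,cy=0):
        C=np.array([[hx,hy],[hx,-hy],[-hx,-hy],[-hx,hy]])+[cx,cy]
        uv=w2p(c,np.c_[C@rot.T+[x,y],np.full(4,z+z0)])
        q=((uv+.5-[bx,by])*s).astype(int); cv2.polylines(o,[q],True,col,1)
    poly(.014,.023,.135,(0,255,255)); poly(.014,.023,.072,(0,128,255))
    poly(.023,.008,0,(0,255,0),0,.050); poly(.023,.008,0,(0,255,0),0,-.050)
    poly(.009,.058,.072,(255,0,255))
    cv2.imwrite(f,o)
E
python3 - <<'E'
from h import *
c=pickle.load(open('w4.pkl','rb'))
gover(c,.4725,.3222,-.081,0,(200,130,105,60),'pics/g1.png')
E
```

```text
(no output)
```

View pics/g1.png

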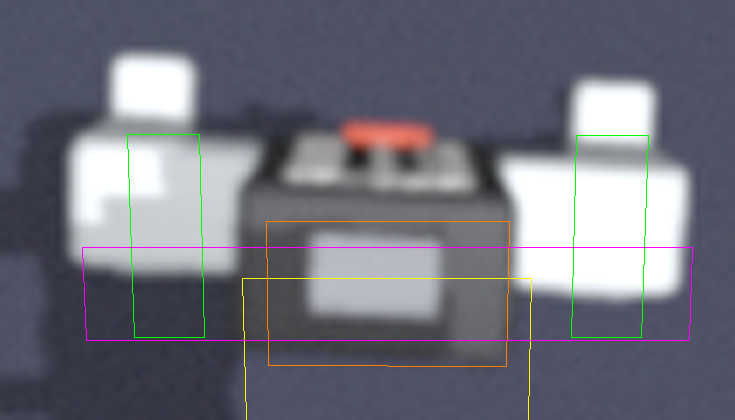

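Run:
```python
from h import *
c=pickle.load(open('w4.pkl','rb'))
gover(c,.4875,.3222,-.13,0,(200,130,105,60),'pics/g2.png')
```

```text
(no output)
```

View pics/g2.png

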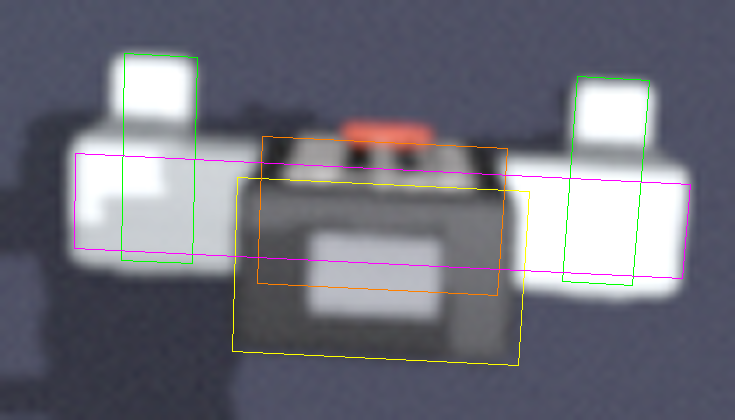

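The refined pose (0.4875, 0.322, yaw about -0.13) matches the feet, arch and housing. The earlier estimate from the scene camera was 15 mm off in x.

Run:
```python
from h import *
yaw=-.125
shift([.487,.3225,.103],[-np.sin(yaw),np.cos(yaw)])
```

```text
t 7.75 tcp [0.472  0.3206 0.2961] x [-0.997  0.081  0.005] y [-0.005 -0.002 -1.   ] z [-0.081 -0.997  0.002] F [-0.6  0.3  0.1] w 0.0921 q [0.59 0.21 1.67 0.   1.27 2.25]
shift cm [-1.57 19.3  -0.35]
spin 2.49
```

Emit:
send_rows([
  [[-0.6,1,-0.1],1],
  [[-1.2,3.5,-0.3],2],
  [[-1.6,6,-0.3],2.5],
  [[-1.6,8,-0.3],2.5],
  [[-1.6,9,-0.3],2.5],
  [[-1.6,9,-0.3],2.5],
  [[-1.6,9,-0.3],2.5],
])

```text
t: 8.33
ee_pos: [0.488, 0.3214, 0.2059]
ee_rot: [-0.043, -0.705, 0.707, 0.047]
ft_force: [0.5, 0.5, 1.0]
grip_width: 0.092
```

Run:
```python
from h import *
yaw=-.125
shift([.487,.3225,.103],[-np.sin(yaw),np.cos(yaw)])
c=snap('wrist','pics/w5.png')
gover(c,.487,.3222,-.125,0,(170,150,170,110),'pics/g3.png',s=4.5)
```

```text
t 8.33 tcp [0.488  0.3214 0.2059] x [-0.992  0.126  0.005] y [-0.005 -0.002 -1.   ] z [-0.126 -0.992  0.003] F [0.5 0.5 1. ] w 0.092 q [0.58 0.31 1.74 0.   1.1  2.28]
shift cm [ 0.06 10.29 -0.13]
spin -0.08
```

View pics/g3.png

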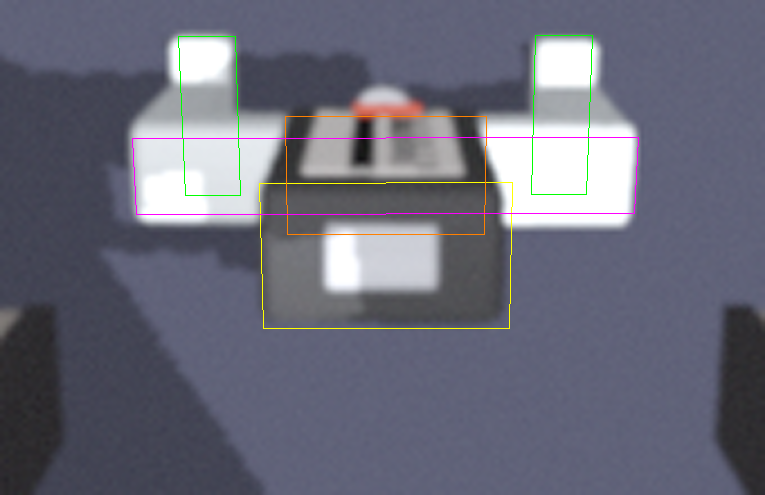

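The overlay fits within about 1 mm, and the fingers straddle the housing evenly. Descending to grip.

Emit:
send_rows([
  [[0.1,3,-0.1],0],
  [[0.1,6,-0.1],0],
  [[0.1,8.5,-0.1],0],
  [[0.1,9.8,-0.1],0],
  [[0.1,10.3,-0.1],0],
  [[0.1,10.3,-0.1],0],
  [[0.1,10.3,-0.1],0],
])

```text
t: 8.97
ee_pos: [0.4881, 0.3234, 0.1052]
ee_rot: [-0.044, -0.706, 0.706, 0.045]
ft_force: [1.0, 0.2, 0.8]
grip_width: 0.0922
```

Emit:
send_rows([
  [[0,0,0],0],
  [[0,0,0],0],
  [[0,0,0],0],
  [[0,0,0],0],
  [[0,0,0],0],
  [[0,0,0],0],
  [[0,0,0],0],
  [[0,0,0],0],
  [[0,0,0],0],
], claw=3.5, squeeze=35)

```text
t: 9.72
ee_pos: [0.488, 0.3232, 0.1051]
ee_rot: [-0.044, -0.705, 0.706, 0.045]
ft_force: [-0.2, -1.8, 2.0]
grip_width: 0.0454
```

Run:
```python
from h import *
st()
c=snap('wrist','pics/w6.png')
```

```text
t 9.72 tcp [0.488  0.3232 0.1051] x [-0.992  0.126  0.002] y [-0.003 -0.001 -1.   ] z [-0.126 -0.992  0.001] F [-0.2 -1.8  2. ] w 0.0454 q [0.58 0.43 1.82 0.   0.89 2.28]
```

View pics/w6.png

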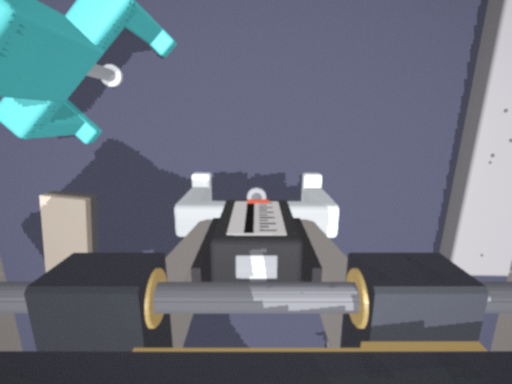

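Emit:
send_rows([
  [[0,-1,0],0],
  [[0,-3,0],0],
  [[0,-6,0],0],
  [[0,-9,0],0],
  [[0,-11,0],0],
  [[0,-11,0],0],
  [[0,-11,0],0],
])

```text
t: 10.35
ee_pos: [0.4885, 0.3236, 0.2158]
ee_rot: [0.044, 0.706, -0.706, -0.045]
ft_force: [1.1, -0.4, -5.1]
grip_width: 0.0456
```

Run:
```python
from h import *
yaw=-.146
shift([.5255,.023,.215],[-np.sin(yaw),np.cos(yaw)])
c=snap('wrist','pics/w7.png')
```

```text
t 10.35 tcp [0.4885 0.3236 0.2158] x [-0.992  0.126  0.001] y [-0.001  0.    -1.   ] z [-0.126 -0.992 -0.   ] F [ 1.1 -0.4 -5.1] w 0.0456 q [0.58 0.3  1.73 0.   1.11 2.28]
shift cm [-7.45  0.06 29.35]
spin 1.14
```

View pics/w7.png

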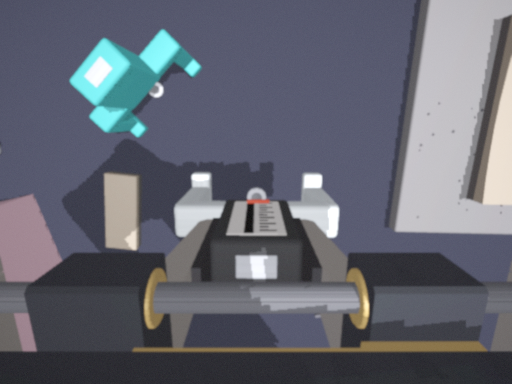

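The gauge is lifted and held upright, unchanged in the view. Carrying it over the stone.

Emit:
send_rows([
  [[-0.2,0,1],0.1],
  [[-0.8,0,3],0.2],
  [[-1.5,0,6],0.3],
  [[-2.3,0,9],0.4],
  [[-3,0,12],0.5],
  [[-3.8,0,15],0.6],
  [[-4.5,0,18],0.7],
  [[-5.3,0,21],0.8],
  [[-6,0,24],0.9],
  [[-6.8,0,27],1],
  [[-7.3,0,28.7],1.1],
  [[-7.4,0,29.3],1.1],
  [[-7.4,0,29.3],1.1],
  [[-7.4,0,29.3],1.1],
])

```text
t: 11.57
ee_pos: [0.5233, 0.023, 0.2133]
ee_rot: [-0.05, -0.705, 0.706, 0.054]
ft_force: [-0.8, 0.5, -5.4]
grip_width: 0.0457
```

Run:
```python
from h import *
yaw=-.146
shift([.5255,.023,.128],[-np.sin(yaw),np.cos(yaw)])
c=snap('wrist','pics/w8.png'); c=snap('scene')
cv2.imwrite('pics/s8.png',cv2.resize(c['image'][150:280,190:330],None,fx=4,fy=4,interpolation=cv2.INTER_CUBIC))
```

```text
t 11.57 tcp [0.5233 0.023  0.2133] x [-0.989  0.146  0.005] y [-0.006 -0.001 -1.   ] z [-0.146 -0.989  0.002] F [-0.8  0.5 -5.4] w 0.0457 q [ 0.04  0.21  1.86 -0.    1.08  1.76]
shift cm [-0.27  8.53 -0.04]
spin -0.03
```

View pics/w8.png

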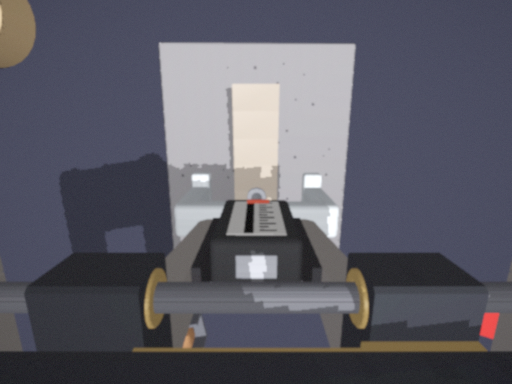

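View pics/s8.png

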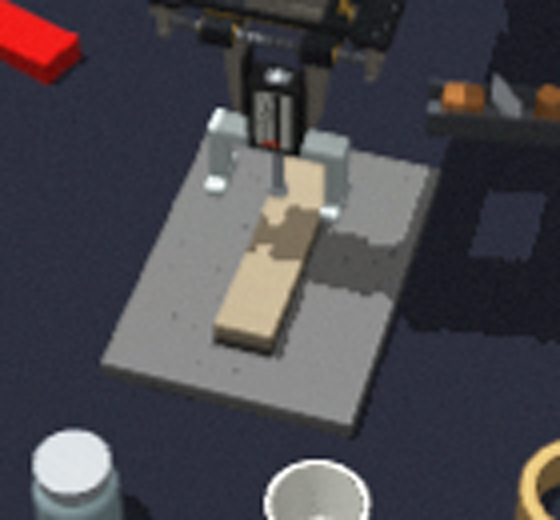

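The gauge is centred over the stone with a leg either side and its foot above the middle. Lowering.

Emit:
send_rows([
  [[-0.2,1.5,0],0],
  [[-0.2,3.5,0],0],
  [[-0.2,5.2,0],0],
  [[-0.2,6.5,0],0],
  [[-0.2,7.3,0],0],
  [[-0.2,7.8,0],0],
  [[-0.2,8,0],0],
  [[-0.2,8.2,0],0],
  [[-0.2,8.2,0],0],
  [[-0.2,8.2,0],0],
])

```text
t: 12.5
ee_pos: [0.5256, 0.0236, 0.1324]
ee_rot: [-0.05, -0.705, 0.706, 0.052]
ft_force: [0.2, -0.1, -3.1]
grip_width: 0.0457
```

Run:
```python
from h import *
yaw=-.146
shift([.5255,.023,.1251],[-np.sin(yaw),np.cos(yaw)])
c=snap('wrist','pics/w9.png'); c=snap('scene')
cv2.imwrite('pics/s9.png',cv2.resize(c['image'][150:280,190:330],None,fx=4,fy=4,interpolation=cv2.INTER_CUBIC))
```

```text
t 12.5 tcp [0.5256 0.0236 0.1324] x [-0.99   0.144  0.004] y [-0.004 -0.001 -1.   ] z [-0.144 -0.99   0.001] F [ 0.2 -0.1 -3.1] w 0.0457 q [ 0.04  0.32  1.93 -0.    0.9   1.76]
shift cm [-0.    0.73  0.06]
spin 0.07
```

View pics/w9.png

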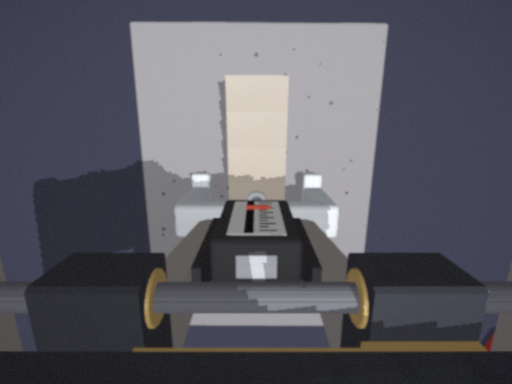

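View pics/s9.png

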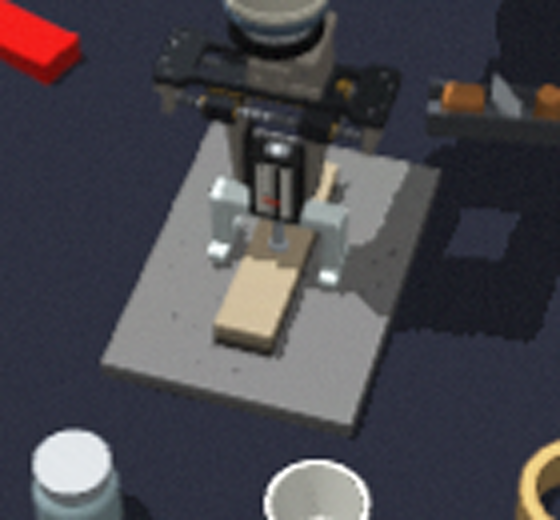

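The sprung foot is touching the stone: the pointer has risen and the load is down to 3 N. Lowering the last 7 mm.

Emit:
send_rows([
  [[0,0.2,0],0],
  [[0,0.4,0],0],
  [[0,0.5,0],0],
  [[0,0.6,0],0],
  [[0,0.7,0],0],
  [[0,0.7,0],0],
  [[0,0.7,0],0],
])

```text
t: 13.18
ee_pos: [0.5257, 0.0235, 0.1254]
ee_rot: [-0.05, -0.705, 0.706, 0.052]
ft_force: [-0.3, 0.3, -3.0]
grip_width: 0.0459
```

Emit:
send_rows([
  [[0,0.1,0],0],
  [[0,0.15,0],0],
  [[0,0.15,0],0],
  [[0,0.15,0],0],
])

```text
t: 13.52
ee_pos: [0.5259, 0.0234, 0.1251]
ee_rot: [-0.05, -0.705, 0.706, 0.052]
ft_force: [-4.4, -1.2, 10.2]
grip_width: 0.0458
```

The soles are on the plate (+10 N). Opening.

Emit:
send_rows([
  [[0,0,0],0],
  [[0,0,0],0],
  [[0,0,0],0],
  [[0,0,0],0],
  [[0,0,0],0],
  [[0,0,0],0],
  [[0,0,0],0],
  [[0,0,0],0],
], claw=9.19)

```text
t: 14.18
ee_pos: [0.5259, 0.0234, 0.125]
ee_rot: [-0.05, -0.705, 0.706, 0.052]
ft_force: [-1.0, -1.3, 0.2]
grip_width: 0.0922
```

Run:
```python
from h import *
st()
snap('wrist','pics/w10.png')
```

```text
t 14.18 tcp [0.5259 0.0234 0.125 ] x [-0.99   0.144  0.003] y [-0.003 -0.001 -1.   ] z [-0.144 -0.99   0.001] F [-1.  -1.3  0.2] w 0.0922 q [ 0.04  0.33  1.93 -0.    0.89  1.76]
```

View pics/w10.png

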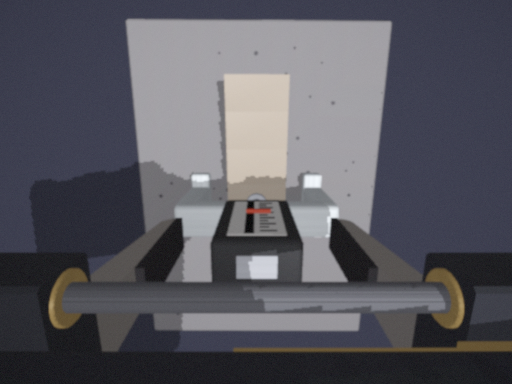

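Both fingers are clear of the housing. Retreating straight up.

Emit:
send_rows([
  [[0,-1.5,0],0],
  [[0,-4,0],0],
  [[0,-8,0],0],
  [[0,-12,0],0],
  [[0,-15,0],0],
  [[0,-15,0],0],
  [[0,-15,0],0],
  [[0,-15,0],0],
])

```text
t: 14.9
ee_pos: [0.5259, 0.0235, 0.2744]
ee_rot: [-0.05, -0.705, 0.706, 0.052]
ft_force: [0.1, -0.8, -0.4]
grip_width: 0.092
```

Run:
```python
from h import *
st()
c=snap('wrist','pics/w11.png'); gover(c,.5251,.0232,-.144,.02,(160,40,190,150),'pics/g11.png',s=4)
c=snap('scene','pics/s11.png')
gover(c,.5251,.0232,-.144,.02,(200,165,110,100),'pics/gs11.png',s=6)
```

```text
t 14.9 tcp [0.5259 0.0235 0.2744] x [-0.99   0.144  0.004] y [-0.004 -0.001 -1.   ] z [-0.144 -0.99   0.001] F [ 0.1 -0.8 -0.4] w 0.092 q [ 0.04  0.15  1.78 -0.    1.21  1.76]
```

View pics/g11.png

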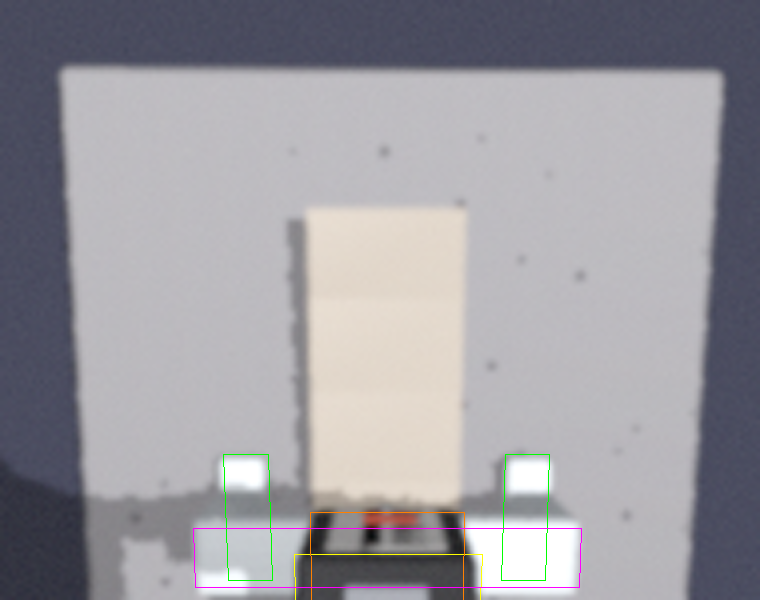

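View pics/gs11.png

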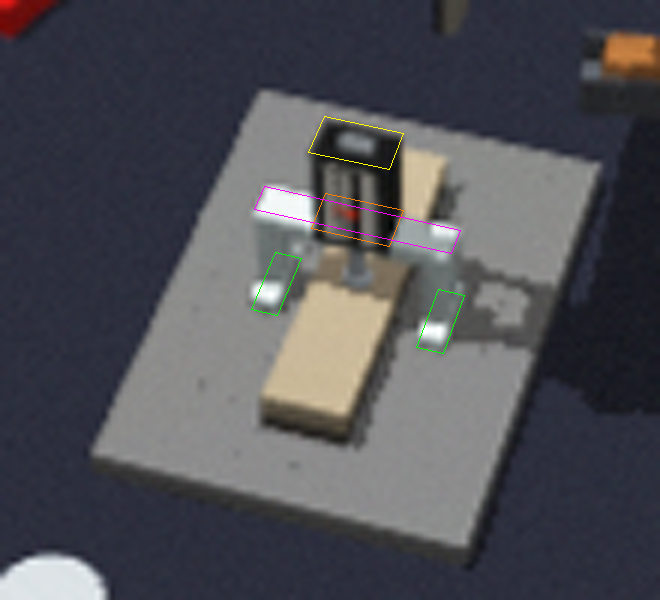

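View pics/s11.png

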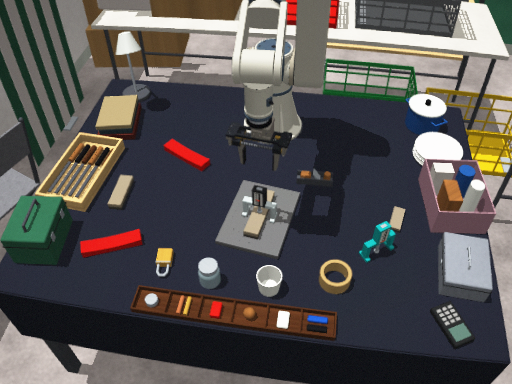

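The gauge stands astride the stone, and the overlay with soles at plate height fits in both views. Last check: the stone's middle from its visible ends, compared with the gauge axis.

Run:
```python
from h import *
c=snap('scene')
f=p2w(c,uncrop([(264,400),(350,418)],200,165,6),.048).mean(0)
b=p2w(c,uncrop([(405,149),(449,158)],200,165,6),.048)
print('front(+x) end',f,'back',b)
d=np.array([np.cos(-.145),np.sin(-.145)])
print('mid from front',f[:2]-.1025*d)
c=snap('wrist')
f=p2w(c,uncrop([(306,208),(467,208)],160,40,4),.048).mean(0); print('mid from wrist',f[:2]-.1025*d)
t=snap('top','pics/t11.png')
st()
```

```text
front(+x) end [0.62978559 0.01092709 0.048     ] back [[0.42581275 0.03700677 0.048     ]
 [0.42936002 0.06404185 0.048     ]]
mid from front [0.52836124 0.02573757]
mid from wrist [0.52504821 0.02319788]
t 15.15 tcp [0.5258 0.0235 0.2738] x [-0.99   0.144  0.005] y [-0.005 -0.001 -1.   ] z [-0.144 -0.99   0.002] F [-0.3  0.4 -0.8] w 0.0923 q [ 0.04  0.16  1.78 -0.    1.21  1.76]
```

View pics/t11.png

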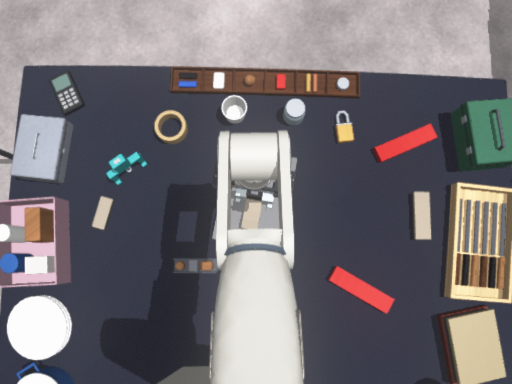

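The foot is within about 4 mm of the stone's middle, the bystanders are at the same pixels as at the start, and the arm is clear. Handing in.

```bash
python3 -c "
from station import ctrl
print(ctrl.finish_job())"
```

```text
the job is handed in; nothing more can be done
None
```

I laid the longest buff whetstone hollow side up in the middle of the granite plate, along its length. I then stood the aluminium gauge astride it, let go, and moved the arm clear. The job was handed in at about 15 s of the 64 s allowed; no verdict is reported.

**Last checks:**
- **Stone:** its centre is about 3 mm from the plate's centre, and it lies along the plate to within about 0.01 rad.
- **Gauge:** an overlay drawn with the soles at plate height fits both the wrist and scene views. The foot is 0–4 mm from the stone's middle.
- **Touchdown:** the wrist force was about 6 N when the stone touched down and about 10 N when the gauge's soles did.
- **Other goods:** those visible in the last top and scene views sit at the same pixels as at the start. The red bars and the teal gauge were not touched.

**Disagreements:**
- My first scene-camera estimate of the gauge was about 15 mm off in x. I corrected it from the wrist view before gripping.
- The final scene and wrist views differ by about 4 mm on the stone's middle, well inside the 15 mm limit.
- I did not read the slide value off the scale. I only saw the pointer rise and the soles seat on the plate.

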